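# Lock the loaded panel carriage at its reading stop

## Task

Two panel slides stand on the lab bench; one carriage holds a white 24-well panel, the other is empty. Push the loaded carriage all the way against the dark end stop at the far end of its slide, with its teal knob still loose, then clamp it there by turning that knob a quarter turn clockwise seen from above. Leave the empty slide's carriage and knob as they are, and let go.

Things in the scene. Friction and masses are not known exactly. Their poses are not given: they have to be found in the camera images.
- panel_carriage (a joint): Loaded carriage: aluminium plate 160 mm along its slide x 130 mm wide, top 34 mm above the bench, on its far part a white 24-well panel 86 x 128 x 14 mm (top 49 mm up). Value in m: 0 near end, grows away from the robot, 0.12 = against the dark end stop (solid limit, 48 mm high). Starts at 0 to 0.05. Loose it moves with 2 to 3 N and stays where left; locked it holds about 20 N.
- panel_slide: Fixed cream base of the loaded carriage's slide, 320 x 146 mm, two guide rods along its x. Origin: centre of its underside on the bench; x points along the slide to the end stop (inner face at x = +140 mm), z up.
- panel_knob_axis (a point): Point on the turning axis of the loaded carriage's teal knob, at the height to grip it, 71 mm above the bench. Moves with the carriage, does not turn with the knob: x along the slide to the end stop, y left across it, z up. It lies on the slide's centre line, 28 mm in from the carriage's near edge.
- panel_knob (a joint): Teal knob: disc 44 mm across under an upright bar grip 46 mm long, 14 thick, 30 high (48 to 78 mm above the bench). Value in rad, clockwise from above: 0 loose, bar across the slide; 1.57 locked, bar along it (solid limit). Starts at 0 to 0.15. Turns with 0.06 N m, 0.1 over the last third as the clamp bites; stays where left. All else within 45 mm of its axis is under 52 mm high.
- empty_knob_end (a point): One end of the top of the bar of the other knob, 21 mm from its axis and 78 mm above the bench; this twin knob is on the slide whose carriage is empty (a dark bare rectangle instead of the panel). Leave that carriage and knob alone.

How it is judged:
By the outcome, as a careful person would: the job done as asked, in the order asked, and still so for the second after the job is handed in, with the robot touching nothing.
It also fails if it takes over 35 s, if anything falls off the work surface, if the arm or the gripper's body presses on something with over 40 N, if the wrist force passes 120 N, or if a joint passes its speed limit or range.

## Robot

A 6-joint arm with a two-finger parallel gripper is mounted at the origin on the work surface. World frame = base frame: x ahead of the robot, y to its left, z up, the work surface at z = 0. Lengths are in mm, angles in degrees, forces in N, time in s.
With the tool pointing down it reaches from about 350 to 850 mm from the base axis. Payload 8.1 kg.
Tool frame: the origin (TCP) lies on the centre line of the jaws, within the pads' length; the fingertips stand 19 mm ahead of it and the grasp point (between the pads) is the TCP; z points along the fingers, y is the direction in which the jaws open and shut (so a half turn about z gives the same grasp; the last joint's range is limited). The gripper opens to 85 mm and grips with 20 to 120 N. Pads are 22 mm wide; open, the fingers measure 114 mm over their backs; the gripper's body (76 mm by 85 mm) begins 54 mm behind the grasp point. The pads swing forward as they close: fully open they stand 13 mm farther back than shut.
Start: joints at [-72.789, 7.471, 85.268, -0, 87.261, -4.893], TCP at [225.8, -555.895, 250.292] pointing down, gripper open.
Joint ranges: [-169.43, 169.43], [-51.17, 129.36], [1.28, 143.12], [-76.62, 256.62], [0, 156.53], [-152.29, 152.29]. Speed limits (degrees/s): [136.94, 136.94, 159.86, 180, 180, 180].

## Interface

Orientations are given as [roll, pitch, yaw] about the fixed x, y, z axes, in that order (R = Rz(yaw) Ry(pitch) Rx(roll)).
In Python, from bench import r, viewer gives the robot as it stands.
- The arm moves only by the tool carry_out, never from a script. Its argument "commands" is a list that holds one entry, the list of rows, each a list of 7 numbers: the finger opening in mm, from 0 to 85.4, then the shift along the tool's x, y, z in mm, then the turn, a rotation vector about the tool's x, y, z in degrees. A call has 1 to 5 rows; each row is the pose to reach, as a shift and turn from the pose commanded when the call began, along the tool's axes at that moment; what a row does not reach only later rows make up. A row lasts 1/8 s, in which the tool goes at most 62.5 mm and 10.7 degrees, less where a joint would pass 70% of its speed; a pose out of reach is approached as far as the arm can. A call with a gripper value outside its range is refused whole. The fingers move at their own pace and stop on an object; "grip_force" is the grip in N (left out, the last holds). Time passes only in rows, so rows that repeat a pose let the fingers close. It gives the time, the measured TCP pose, the force and the opening at its end, in the units of the state.
- r.sense(): the state, without advancing time (a new reading comes with each control period).
- viewer.snapshot(name): name is "side" or "top" or "wrist"; returns the picture (384x512x3 uint8, red, green, blue); there is no depth.
- viewer.calibration(name): a dict with "camera_matrix" (3x3 intrinsics, pixels), "rvec" (rotation vector, rad) and "tvec" (3), from world to camera coordinates, as OpenCV has them. Camera axes: x right, y down, z forward; pixel columns grow to the right and rows downward; lengths in mm; the calibration is good to about 2 mm. A picture is of the moment at which its call begins: read the wrist's pose just before it. calibration takes no time and is no camera call; for the wrist camera it gives the pose at the moment of the call.
- r.hand_in(): hands the job in, once; it reports no verdict.
The state is a dict: "time": time; "joint_pos": joint angles; "qd": joint speeds; "joint_efforts": joint torques, N m; "tool_pos": TCP position; "tcp_rot": TCP orientation; "ft_force": force on the tool from outside, world axes, zero at the start; "wrist_torque": the same for the moment, N m; "finger_gap": finger opening in mm.
Only numpy, scipy, OpenCV 4.12 (cv2) and the standard library are available. Lean on these libraries where they do the work, as an engineer would, in place of code of your own. Each camera call takes 0.05 s, during which the arm holds its last target. There are 200 camera calls.

## Working session

There is one attempt and no reset: what is moved stays moved. The work goes in short steps, Python scripts to look and compute and a tool call to move; the robot and the scene stay as the last step left them, time stands still between calls to the robot, and variables do not carry over. Pictures are saved under pics/ and viewed, about 8 in all and at most 12, crops included, and the job is handed in when it is done.

Besides the shell and the picture viewer there is one more tool, called after "Emit:" as name([rows], argument=value, ...), one row to a line, values as JSON. carry_out: Moves the arm, as the interface text tells. Its arguments: {"type":"object","properties":{"commands":{"type":"array","items":{"type":"array","items":{"type":"array","items":{"type":"number"}}}},"grip_force":{"type":"number"}},"required":["commands"]}

```bash
mkdir -p pics
python3 - <<'E'
from bench import r, viewer
import cv2,numpy as np
a=[viewer.snapshot(n) for n in("top","side")]
for n,i in zip(("top","side"),a): cv2.imwrite(f"pics/{n}0.png",i[:,:,::-1])
s=r.sense();print(s)
for n in("top","side"):
  c=viewer.calibration(n);print(n,c)
E
```

```text
{'time': 0.1, 'joint_pos': array([-7.27877460e+01,  7.51009188e+00,  8.53249349e+01,  1.22371897e-03,
        8.72618619e+01, -4.89403105e+00]), 'qd': array([ 0.01408607, -0.06974365, -0.1315714 ,  0.02403233, -0.10487014,
       -0.03359356]), 'joint_efforts': array([ 1.56192738e-03, -5.70953679e+01, -5.01941550e+01, -1.06516322e-04,
        8.19655659e-03, -5.39613939e-05]), 'tool_pos': array([ 225.67222629, -555.42845489,  249.33832933]), 'tcp_rot': array([-1.79903569e+02, -9.48363816e-03,  2.21062176e+01]), 'ft_force': array([-0.34698538,  0.62281137, -0.23264025]), 'wrist_torque': array([ 0.01769804, -0.00302369, -0.00209663]), 'finger_gap': 85.44222249932322}
top {'camera_matrix': array([[420.98315081,   0.        , 253.41924064],
       [  0.        , 420.98315081, 192.29685029],
       [  0.        ,   0.        ,   1.        ]]), 'rvec': array([ 2.07517436, -2.14491005,  0.22475463]), 'tvec': array([ 10.16293134, 551.36425319, 871.45290991])}
side {'camera_matrix': array([[418.0361985 ,   0.        , 255.11775405],
       [  0.        , 418.0361985 , 185.74479467],
       [  0.        ,   0.        ,   1.        ]]), 'rvec': array([ 2.20663629, -0.20982437,  0.10141499]), 'tvec': array([-513.20100174,  120.55668842,  767.91647333])}
```

View pics/top0.png

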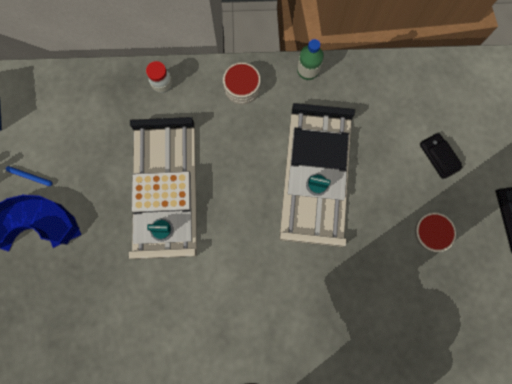

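View pics/side0.png

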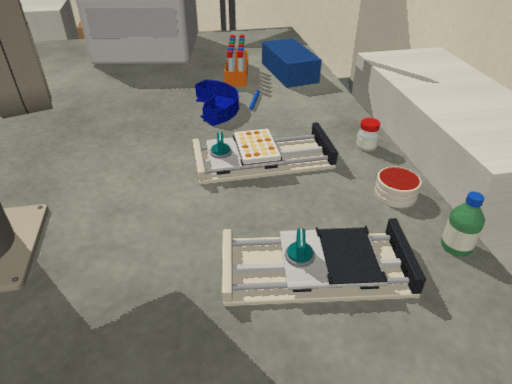

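The top view shows the loaded slide at left, with its knob near (160,229), stop at row 123 and near end at row 254. The empty slide's knob is near (318,184). In the side view the loaded knob is near (220,145) and the empty one near (300,247).

```bash
cat > h.py <<'E'
import cv2,numpy as np
from scipy.optimize import least_squares
def plane(c,uv,z):
    R=cv2.Rodrigues(c['rvec'])[0];K=c['camera_matrix'];C=-R.T@c['tvec']
    d=R.T@np.linalg.inv(K)@np.array([*uv,1.]);return C+d*(z-C[2])/d[2]
def tri(cs,uvs):
    A=[]
    for c,u in zip(cs,uvs):
        P=c['camera_matrix']@np.c_[cv2.Rodrigues(c['rvec'])[0],c['tvec']]
        A.append(P)
    X=cv2.triangulatePoints(A[0],A[1],np.array(uvs[0],float),np.array(uvs[1],float));return (X[:3]/X[3]).ravel()
def teal(img,box):
    x0,y0,x1,y1=box;h=cv2.cvtColor(img,cv2.COLOR_RGB2HSV)
    m=((h[...,0]>80)&(h[...,0]<98)&(h[...,1]>140)).astype(np.uint8)
    k=np.zeros_like(m);k[y0:y1,x0:x1]=m[y0:y1,x0:x1];return k
E
python3 - <<'E'
from h import *
from bench import viewer
T,S=viewer.calibration("top"),viewer.calibration("side")
t=cv2.imread("pics/top0.png");s=cv2.imread("pics/side0.png")
for n,bt,bs in(("loaded",(140,210,185,245),(200,125,240,165)),("empty",(300,165,340,200),(280,220,325,270))):
    ps=[np.argwhere(teal(i[:,:,::-1].copy(),b))[:,::-1].mean(0) for i,b in((t,bt),(s,bs))]
    print(n,ps,tri((T,S),ps))
# slide corners (top view): ends of dark stop and near end bar
for uv,z in(((131,124),48),((193,123),48),((130,254),10),((195,253),10)): print(uv,plane(T,uv,z).round(1))
def up(i,x0,y0,x1,y1,k): return cv2.resize(i[y0:y1,x0:x1],None,fx=k,fy=k,interpolation=cv2.INTER_CUBIC)
A=up(t,110,105,215,270,3.6);B=up(s,185,115,345,190,2.8)
o=np.zeros((600,800,3),np.uint8);o[:A.shape[0],:A.shape[1]]=A;o[:B.shape[0],A.shape[1]:A.shape[1]+B.shape[1]]=B[:,:800-A.shape[1]];cv2.imwrite("pics/crop0.png",o)
E
```

```text
loaded [array([160.64851485, 229.53465347]), array([220.06666667, 146.67179487])] [477.34265004 197.80871596  49.28372635]
empty [array([317.38541667, 184.58333333]), array([299.71428571, 249.51116071])] [ 568.41651413 -152.40406433   46.9397286 ]
(131, 124) [724.9 270.1  48. ]
(193, 123) [722.5 126.4  48. ]
(130, 254) [428.7 274.9  10. ]
(195, 253) [426.1 128.1  10. ]
```

View pics/crop0.png

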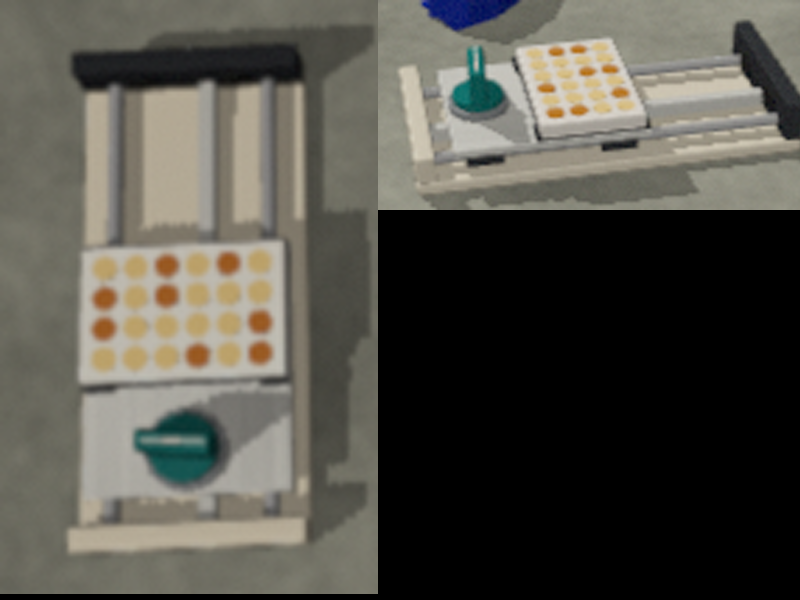

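The slide runs almost along world x (yaw about -0.8°). The knob axis is near (477,199) and its bar lies across the slide. I'll approach above it first.

Emit:
carry_out([
  [[85,39,-47,0,0,0,0],[85,78,-94,0,0,0,0],[85,117,-141,0,0,0,0],[85,156,-188,0,0,0,0],[85,195,-235,0,0,0,0]],
])

```text
time: 0.72
tool_pos: [318.1, -262.8, 249.9]
tcp_rot: [-180.0, -0.0, 22.1]
ft_force: [1.2, -0.3, -0.4]
finger_gap: 85.0
```

Emit:
carry_out([
  [[85,39,-47,0,0,0,0],[85,78,-94,0,0,0,0],[85,117,-141,0,0,0,0],[85,156,-188,0,0,0,0],[85,195,-235,0,0,0,0]],
])

```text
time: 1.35
tool_pos: [410.3, 28.4, 250.3]
tcp_rot: [180.0, -0.0, 22.1]
ft_force: [0.3, -0.4, 0.6]
finger_gap: 85.1
```

Emit:
carry_out([
  [[85,39,-47,5,0,0,-10],[85,78,-94,10,0,0,-20],[85,117,-139,20,0,0,-30],[85,117,-139,30,0,0,-40],[85,117,-139,30,0,0,-50]],
])

```text
time: 1.98
tool_pos: [465.3, 199.9, 218.2]
tcp_rot: [-179.8, 0.1, 72.6]
ft_force: [0.3, 0.2, -0.3]
finger_gap: 84.9
```

Emit:
carry_out([
  [[85,0,0,0,0,0,-10],[85,0,0,0,0,0,-17],[85,0,0,0,0,0,-17]],
])

```text
time: 2.35
tool_pos: [466.1, 199.1, 219.9]
tcp_rot: [-180.0, 0.0, 89.1]
ft_force: [0.7, 0.1, -0.8]
finger_gap: 85.2
```

Run:
```python
from h import *
from bench import r,viewer
s=r.sense();c=viewer.calibration("wrist");i=viewer.snapshot("wrist")
print(s['time'],s['tool_pos'],s['tcp_rot'],s['joint_pos'].round(1),s['ft_force']);print(c)
np.savez("w1.npz",**c);cv2.imwrite("pics/w1.png",i[:,:,::-1])
```

```text
2.35 [466.09309083 199.05662943 219.85630513] [-1.79955454e+02  1.62603955e-02  8.90629920e+01] [ 17.3  -6.1 102.2  -0.   84.   18.3] [ 0.72503912  0.08224474 -0.79573779]
{'camera_matrix': array([[319.01425372,   0.        , 257.64544985],
       [  0.        , 319.01425372, 196.75139961],
       [  0.        ,   0.        ,   1.        ]]), 'rvec': array([-2.85086042,  0.02234716,  0.00422539]), 'tvec': array([-464.17469071,  169.41876286,  408.76560736])}
```

View pics/w1.png

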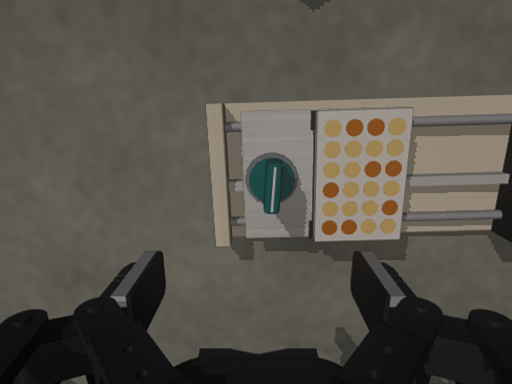

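The wrist view shows the bar in line with the camera's vertical, top strip from about (274,166) to (272,212), with the disc centred near (272,180). I'll enlarge it and calculate.

Run:
```python
from h import *
c=dict(np.load("w1.npz"));i=cv2.imread("pics/w1.png")
cv2.imwrite("pics/w1c.png",cv2.resize(i[100:250,205:325],None,fx=4,fy=4,interpolation=cv2.INTER_CUBIC))
p=lambda X:cv2.projectPoints(np.array(X,float),c['rvec'],c['tvec'],c['camera_matrix'],None)[0].reshape(-1,2).round(1).tolist()
print(p([[477,199,78],[477,222,78],[477,176,78],[477,199,48]]))
# slide edges via image points, cream near bar corners and panel top corners z49
for uv,z in(((316,108.5),49),((411,108),49),((314,241),49),((402,240),49)): print(uv,plane(c,uv,z).round(1))
m=teal(i[:,:,::-1].copy(),(235,145,310,225));q=np.argwhere(m)[:,::-1];print(q.min(0),q.max(0))
```

```text
[[268.8, 189.8], [268.6, 163.4], [268.9, 215.0], [267.7, 181.4]]
(316, 108.5) [520.2 265.2  49. ]
(411, 108) [604.5 264.3  49. ]
(314, 241) [522.9 137.1  49. ]
(402, 240) [611.  136.8  49. ]
[250 160] [292 212]
```

View pics/w1c.png

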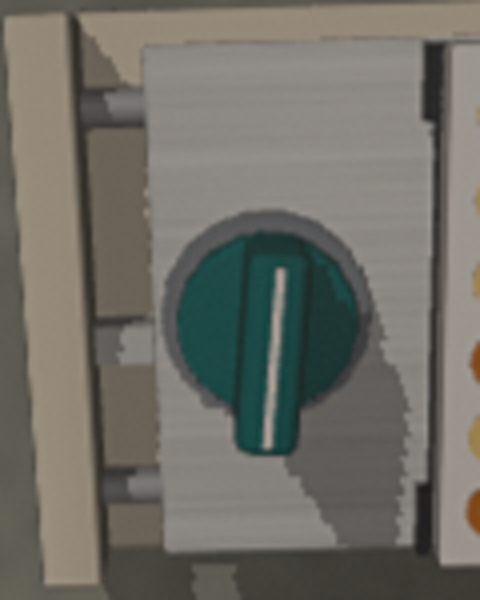

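The bar centre is about (481,200) and the bar is turned about 3–4° clockwise from square to the slide. I'll go lower, align with the bar and take the second view for height.

Emit:
carry_out([
  [[60,1,14,30,0,0,3],[60,1,14,60,0,0,3],[60,1,14,80,0,0,3],[60,1,14,80,0,0,3]],
])

```text
time: 2.9
tool_pos: [478.8, 199.4, 138.2]
tcp_rot: [-179.8, 0.1, 86.0]
ft_force: [-0.1, 0.2, 1.2]
finger_gap: 60.0
```

Run:
```python
from h import *
from bench import r,viewer
s=r.sense();c=viewer.calibration("wrist");i=viewer.snapshot("wrist")
print(s['time'],s['tool_pos'],s['tcp_rot'],s['finger_gap'])
np.savez("w2.npz",**c);cv2.imwrite("pics/w2.png",i[:,:,::-1])
p=lambda X:cv2.projectPoints(np.array(X,float),c['rvec'],c['tvec'],c['camera_matrix'],None)[0].reshape(-1,2).round(1).tolist()
print(p([[481,200,78],[482.7,222.8,78],[479.4,177.2,78]]))
o=i[40:290,150:400];cv2.imwrite("pics/w2c.png",cv2.resize(o,None,fx=2.4,fy=2.4,interpolation=cv2.INTER_CUBIC)[:,:,::-1])
```

```text
2.9 [478.84504573 199.41993526 138.23271918] [-1.79773180e+02  8.49582822e-02  8.59731145e+01] 59.96559810084777
[[259.1, 224.0], [259.4, 188.2], [259.1, 257.6]]
```

View pics/w2c.png

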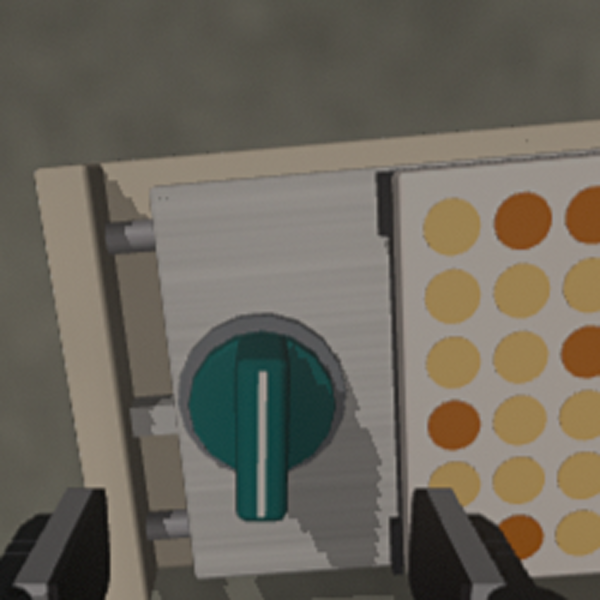

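Aligned: the bar is vertical in the picture, with its top from (259,190) to (259,257). That agrees with the z=78 prediction to within 2 px. I'll triangulate it and measure the slide's direction.

Run:
```python
from h import *
a,b=dict(np.load("w1.npz")),dict(np.load("w2.npz"))
for u,v in(((275,162.5),(259.2,190)),((271.5,213.7),(258.8,256.7))): print(tri((a,b),(u,v)))
f=lambda x,y:(150+x/2.4,40+y/2.4)
# carriage near edge ends z34 ; disc centre z48
for n,uv,z in(("ce",f(153,188),34),("ce",f(196,577),34),("disc",f(262,403),48),("pan",f(398,172),49),("pan",f(407,577),49)): print(n,plane(b,uv,z).round(1))
```

```text
[482.34910087 223.57734319  84.01597182]
[479.2811687  175.98503597  74.5446268 ]
ce [453.9 263.   34. ]
ce [454.4 135.5  34. ]
disc [481.1 200.3  48. ]
pan [521.9 263.2  49. ]
pan [522.5 140.1  49. ]
```

Emit:
carry_out([
  [[45,0,1,20,0,0,0],[45,0,1,40,0,0,0],[45,0,1,58,0,0,0],[45,0,1,67,0,0,0],[45,0,1,67,0,0,0]],
])

```text
time: 3.58
tool_pos: [481.1, 199.8, 73.0]
tcp_rot: [-180.0, 0.0, 86.1]
ft_force: [-0.2, -1.0, 0.2]
finger_gap: 44.9
```

Emit:
carry_out([
  [[10,0,0,0,0,0,0],[10,0,0,0,0,0,0],[10,0,0,0,0,0,0],[10,0,0,0,0,0,0],[10,0,0,0,0,0,0]],
], grip_force=40)

```text
time: 4.2
tool_pos: [482.0, 200.1, 74.2]
tcp_rot: [179.9, -0.0, 86.1]
ft_force: [-2.1, 0.4, 5.8]
finger_gap: 13.3
```

Gripped (gap 13.3 mm against the 14 mm bar). Now I'll push along the slide.

Emit:
carry_out([
  [[10,0.6,10,0,0,0,0],[10,1.7,30,0,0,0,0],[10,2.9,50,0,0,0,0],[10,4.1,70,0,0,0,0],[10,5,85,0,0,0,0]],
])

```text
time: 4.82
tool_pos: [567.5, 200.9, 74.3]
tcp_rot: [180.0, -0.2, 86.1]
ft_force: [-3.9, 8.9, 6.3]
finger_gap: 13.1
```

Emit:
carry_out([
  [[10,0.2,3,0,0,0,0],[10,0.3,6,0,0,0,0],[10,0.5,9,0,0,0,0],[10,0.7,12,0,0,0,0],[10,0.7,12,0,0,0,0]],
])

```text
time: 5.45
tool_pos: [579.3, 201.1, 74.4]
tcp_rot: [179.9, -0.2, 86.1]
ft_force: [-0.7, 8.5, 3.8]
finger_gap: 13.4
```

Emit:
carry_out([
  [[10,2,1.5,0,0,0,0],[10,2.2,3,0,0,0,0],[10,2.3,4.5,0,0,0,0],[10,2.4,6,0,0,0,0],[10,2.4,6,0,0,0,0]],
])

```text
time: 6.08
tool_pos: [585.4, 201.4, 74.3]
tcp_rot: [179.9, -0.0, 86.1]
ft_force: [-0.9, 2.1, 4.5]
finger_gap: 13.2
```

Emit:
carry_out([
  [[10,0.2,1.5,0,0,0,0],[10,0.4,3,0,0,0,0],[10,0.5,4.5,0,0,0,0],[10,0.6,6,0,0,0,0],[10,0.6,6,0,0,0,0]],
])

```text
time: 6.7
tool_pos: [587.8, 201.4, 74.2]
tcp_rot: [-179.6, 0.1, 86.1]
ft_force: [-20.4, -1.4, 21.1]
finger_gap: 13.3
```

The carriage is at the end stop (20 N reaction at x≈588, close to my estimate). I'll ease to a light push and start turning clockwise.

Emit:
carry_out([
  [[10,0,-1.7,0,0,0,0],[10,0,-1.7,0,0,0,6],[10,0,-1.7,0,0,0,14],[10,0,-1.7,0,0,0,22],[10,0,-1.7,0,0,0,30]],
])

```text
time: 7.32
tool_pos: [588.2, 201.3, 74.3]
tcp_rot: [-179.9, 0.1, 55.9]
ft_force: [-8.3, -2.1, 12.2]
finger_gap: 13.2
```

Run:
```python
from bench import r
s=r.sense();print(s['tool_pos'],s['tcp_rot'],s['ft_force'],s['wrist_torque'],s['joint_pos'].round(1))
```

```text
[588.1628942  201.27924998  74.25698878] [-1.79924010e+02  7.61648091e-02  5.58609322e+01] [-8.30256988 -2.13028157 12.17991673] [-0.28288152  1.54579829  0.09772317] [14.2 19.1 90.8  0.  70.2 48.3]
```

Emit:
carry_out([
  [[10,0,0,0,0,0,8],[10,0,0,0,0,0,16],[10,0,0,0,0,0,24],[10,0,0,0,0,0,32],[10,0,0,0,0,0,40]],
])

```text
time: 7.95
tool_pos: [588.6, 200.6, 74.3]
tcp_rot: [179.9, 0.1, 15.8]
ft_force: [-7.5, -4.7, 10.7]
finger_gap: 13.2
```

Emit:
carry_out([
  [[10,0,0,0,0,0,5],[10,0,0,0,0,0,10],[10,0,0,0,0,0,14],[10,0,0,0,0,0,16],[10,0,0,0,0,0,16]],
])

```text
time: 8.57
tool_pos: [588.7, 200.3, 74.3]
tcp_rot: [179.9, 0.1, 0.1]
ft_force: [-6.9, -4.9, 11.7]
finger_gap: 13.0
```

Run:
```python
from bench import r
s=r.sense();print(s['tool_pos'],s['tcp_rot'],s['ft_force'],s['wrist_torque'],s['joint_pos'].round(1))
```

```text
[588.69894749 200.32043644  74.29239932] [1.79904601e+02 5.56979270e-02 9.47759827e-02] [-6.88815085 -4.94664233 11.67295687] [-0.9212788   1.28067627  0.33624398] [ 1.41e+01  1.91e+01  9.08e+01 -1.00e-01  7.01e+01  1.04e+02]
```

Emit:
carry_out([
  [[10,0,0,0,0,0,1.5],[10,0,0,0,0,0,3],[10,0,0,0,0,0,4],[10,0,0,0,0,0,4]],
])

```text
time: 9.07
tool_pos: [588.8, 200.3, 74.3]
tcp_rot: [179.9, 0.0, -3.8]
ft_force: [-6.7, -5.1, 10.6]
finger_gap: 13.1
```

Run:
```python
from bench import r
s=r.sense();print(s['tool_pos'],s['tcp_rot'],s['ft_force'],s['wrist_torque'],s['finger_gap'])
```

```text
[588.84338527 200.34494072  74.34165794] [ 1.79880707e+02  1.81438271e-02 -3.80500027e+00] [-6.67483252 -5.12804894 10.61187474] [-0.98099875  1.09170764  1.38481329] 13.12778603347006
```

Torque rose to 1.4 N m, so the knob is at its solid limit. I'll release and lift.

Emit:
carry_out([
  [[45,0,0,0,0,0,0],[45,0,0,0,0,0,0],[45,0,0,0,0,0,0],[45,0,0,0,0,0,0]],
])

```text
time: 9.57
tool_pos: [588.9, 201.3, 73.1]
tcp_rot: [180.0, 0.0, -3.9]
ft_force: [-0.4, -0.1, -0.2]
finger_gap: 45.0
```

Emit:
carry_out([
  [[45,0,0,-15,0,0,0],[45,0,0,-40,0,0,0],[45,-15,0,-70,0,0,0],[45,-30,0,-110,0,0,0],[45,-30,0,-110,0,0,0]],
])

```text
time: 10.2
tool_pos: [561.1, 204.2, 189.3]
tcp_rot: [-179.8, -0.5, -3.9]
ft_force: [0.8, 0.5, -0.6]
finger_gap: 45.1
```

Run:
```python
from h import *
from bench import r,viewer
s=r.sense();c=viewer.calibration("wrist");w=viewer.snapshot("wrist");d=viewer.snapshot("side")
print(s['time'],s['tool_pos'],s['tcp_rot'],s['ft_force'])
np.savez("w3.npz",**c)
o=np.vstack([w[:,:,::-1][:300],cv2.resize(d[110:310,180:430],None,fx=1.5,fy=1.5)[:,:,::-1] if 0 else cv2.resize(d[110:310,180:436],(512,300))[:,:,::-1]])
cv2.imwrite("pics/w3.png",o)
```

```text
10.2 [561.09472075 204.24808529 189.29962596] [-179.83403791   -0.4619164    -3.86666746] [ 0.81147263  0.46279508 -0.63647781]
```

View pics/w3.png

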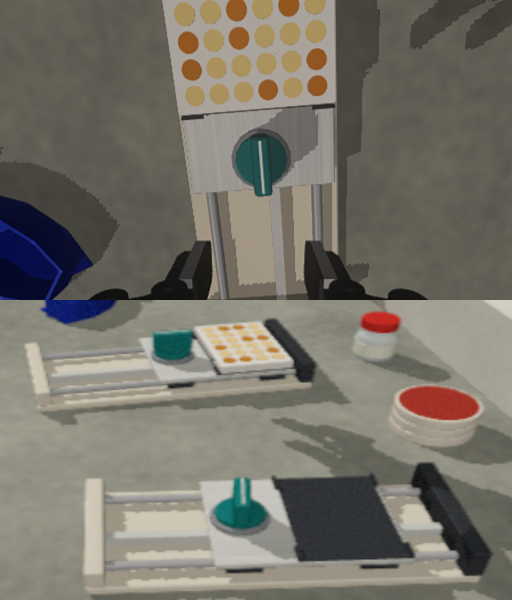

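The bar lies parallel to the centre rod, at about 3.5° in both. The carriage appears to be against the stop and the empty slide is unchanged. I'll check the stop contact and the empty slide from above, measuring against the first picture.

Run:
```python
from h import *
from bench import viewer
t=viewer.snapshot("top")[:,:,::-1].copy();s=viewer.snapshot("side")[:,:,::-1]
t0=cv2.imread("pics/top0.png");s0=cv2.imread("pics/side0.png")
print("empty diff top",cv2.absdiff(t,t0)[100:250,280:355].mean(),"side",cv2.absdiff(s,s0)[225:305,215:425].mean())
cv2.imwrite("pics/end.png",np.hstack([cv2.resize(t[100:265,110:210],None,fx=3.6,fy=3.6,interpolation=2),cv2.resize(s[110:190,260:345],None,fx=4.5,fy=4.5,interpolation=2)[:594].copy() if 0 else cv2.copyMakeBorder(cv2.resize(s[110:190,260:345],None,fx=4.5,fy=4.5,interpolation=2),0,594-360,0,0,0)]))
```

```text
empty diff top 10.970014814814816 side 3.9434325396825396
```

View pics/end.png

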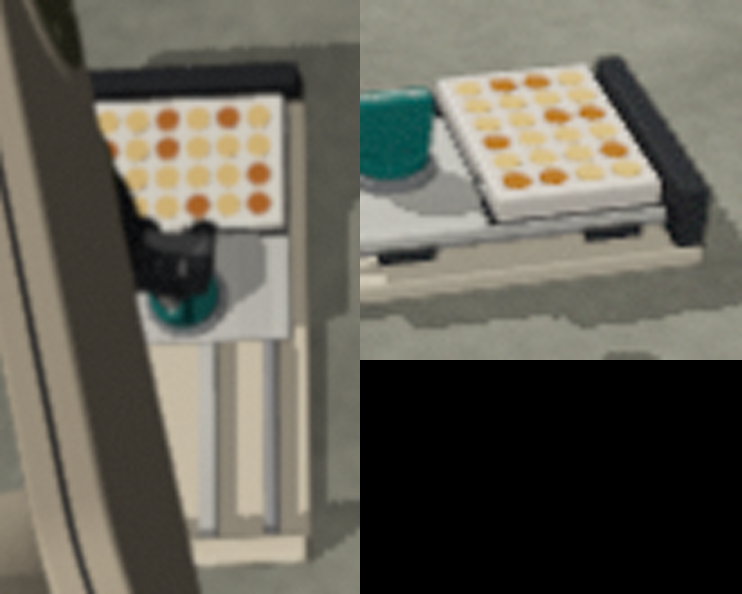

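The plate meets the stop with no gap visible. The image differences on the empty slide are probably the arm's moved shadow, since the arm only crossed it about 170 mm above its knob top. Handing in.

```bash
python3 -c "
from bench import r
print(r.hand_in())"
```

```text
the job is handed in; nothing more can be done
None
```

I pushed the loaded carriage against its end stop with the knob still loose, then turned the knob a quarter turn clockwise to clamp it. I let go, lifted clear and handed the job in after about 10 s of robot time; no verdict was reported.

- **Stop:** the push ended with a 20 N reaction at x ≈ 588 mm, close to where I expected the stop. The side and top views show no gap there.
- **Knob:** I gripped it about 3° from the loose position. I then turned it until the torque rose to 1.4 N m, well above the 0.1 N m it takes to turn, so it is at its solid limit. In the wrist picture the bar lies along the slide, within about 1°.
- **Let go:** wrist forces were under 1 N after release, and the gripper finished well above everything.
- **Empty slide:** it looks the same in the side view and the arm never came near it. The before/after image difference there was not zero (about 11 grey levels from the top, 4 from the side). I put this down to the arm's shadow and did not check it further.
- **Disagreement:** the pictures gave the slide's direction as about -0.6°, but the push followed about +0.6°. This caused up to 9 N of sideways force, which I corrected on the way.

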